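Close the wagon storage box and snap its four clips

TASK

The wagons are packed, so close their storage box: lift the lid by its handle and set it level on the seal in the box's mouth, let go of it with the clips still standing open, then fold each of its four clip flaps down round the rim and press it in until it snaps under its keeper and stays shut by itself. The clips are thin and the keepers sit a little differently on each side, so feel for the snap and the firm stop behind it and never load a clip with more than 22 N; leave the jar, the cutters and the sanding block where they are.

Things in the scene. Friction and masses are not known exactly. Their poses are not given: they have to be found in the camera images.
- box_mouth (a point): centre of the open mouth of the grey plastic storage box, at rim height, 66 mm above the bench; x across its short side, y along its long side, z up. On the rim stands a black rubber seal, 3 mm high, springy: 4.5 N per mm on each of the four sides, 2.8 mm of travel. Three model wagons lie in foam below the rim.
- box: the storage box, fixed to the bench: outside 110 (x) x 150 (y) x 66 mm, walls 3 mm; origin at the centre of its underside. On the middle of each wall a steel keeper, a hook strip 38 mm wide with a round edge 4 mm thick, 37 mm above the bench, 5 to 11 mm out from the wall (edge's middle): it is screwed on through slots, each one sits differently and no reading tells how.
- lid_grip (a point): centre of the handle bar of the loose white lid (0.3 to 0.5 kg). Bar 18 (x) x 74 (y) x 14 mm, its underside 14 mm above the lid's top face. Point 25 mm above the underside of the plate, which rests on the seal: 28 mm above box_mouth with the lid lying free on it, about 27 mm once clipped. Fits either way round (half a turn).
- lid: the lid; origin at the centre of its underside, the foot of the plug, 32 mm below the handle's centre; x across, y along. Plate 117 x 157 x 4 mm; plug under it 101.6 x 141.6 mm, 7 mm deep, its lowest 4 mm tapering in by 3 mm a side; 1.2 mm of play a side in the mouth. One clip flap, 38 mm wide, at the middle of each edge.
- clip_front (a joint): angle (rad) of the flap on the lid's own -x edge: 0 = hanging straight down (-0.15 to 0.2 when snapped shut), grows as it swings out and up, 1.57 = straight out. A weak spring (about 1 N at its end) opens it to about 1.7, slightly raised, unless it is caught. Hinge axis 64.8 mm from the lid's centre, 9 mm above the lid's origin.
- clip_back (a joint): same for the flap on the lid's own +x edge. A flap, seen hanging shut: 45.5 mm long below its hinge axis; its plain outer face lies 3 mm outside the axis and swells to a thumb ledge, the lowest 8 mm, that stands out to 10 mm outside the axis; on the inner side, 36 mm below the axis, a rounded lip that hooks in under the keeper's edge.
- clip_left (a joint): same for the flap on the lid's own +y edge (hinge axis 84.8 mm from the lid's centre, as on the -y edge). To shut a flap: come down from above just outside the box and push its end down until it hangs beside the wall, then push the middle of the thumb ledge slowly towards the box, 25 to 35 mm above the bench, level or sinking a little (the lid is drawn down with it).
- clip_right (a joint): same for the flap on the lid's own -y edge. Pushed in, the lip meets the keeper (load climbs to 5 to 14 N while the seal gives), slips in under it with a snap (load drops), and 3 to 5 mm further the flap stops firmly against the keeper: 14 to 18 N there means home. Let go before the snap, it springs open again. More than 22 N breaks it.
- jar: small paint jar with a pale screw lid, 38 mm wide, 46 mm high, loose bystander; origin at the centre of its underside
- cutters: side cutters with red handles, 189 x 40 x 14 mm, lying flat, loose bystander; origin at the centre of the underside
- sander: black rubber sanding block, 42 x 68 x 26 mm, loose bystander; origin at the centre of its underside

How it is judged:
By the outcome, as a careful person would: the job done as asked, in the order asked, and still so for the second after the job is handed in, with the robot touching nothing.
It also fails if it takes over 72 s, if anything falls off the work surface, if the arm or the gripper's body presses on something with over 40 N, if the wrist force passes 120 N, or if a joint passes its speed limit or range.

ROBOT

A 6-joint arm with a two-finger parallel gripper is mounted at the origin on a cart in front of the work surface, level with it; the furniture and walls round the work are solid. World frame = base frame: x ahead of the robot, y to its left, z up, the work surface at z = 0. Lengths are in mm, angles in rad, forces in N, time in s.
With the tool pointing down it reaches from about 275 to 1000 mm from the base axis. Payload 8.4 kg.
Tool frame: the origin (TCP) lies at the very end of the fingers, on their centre line; the grasp point (between the pads) lies 19 mm behind it; z points along the fingers, y is the line along which they close (so a half turn about z gives the same grasp; the last joint's range is limited). The gripper opens to 85 mm and grips with 20 to 120 N. Pads are 22 mm wide; open, the fingers measure 114 mm over their backs; the gripper's body (76 mm by 85 mm) begins 54 mm behind the grasp point. The pads swing forward as they close: fully open they stand 13 mm farther back than shut.
Start: joints at [-1.302, 0.353, 1.633, -0, 1.155, -0.002], TCP at [167.187, -602.226, 231.281] pointing down, gripper open.
Joint ranges: [-2.63, 2.63], [-0.92, 2.1], [0.06, 2.66], [-1.3, 4.44], [0, 2.69], [-3.02, 3.02]. Speed limits (rad/s): [2.22, 2.22, 2.79, 3.14, 3.14, 3.14].

INTERFACE

Orientations are given as a unit quaternion [w, x, y, z].
In Python, from cell import bot gives the robot as it stands. The module is installed in compiled form; this text tells all that it offers.
- The arm moves only by the shell command python3 -m inch 'ROWS' [OPENING] [FORCE]. ROWS is JSON, a list of rows, each a list of 6 numbers: the shift along the tool's x, y, z in m, then the turn, a rotation vector about the tool's x, y, z in degrees. A call has 1 to 8 rows; each row shifts and turns the commanded pose from where the row before left it, along the tool's axes as they then stand; what a row does not reach is not made up. A row lasts 1/8 s, in which the tool goes at most 62.5 mm and 10.7 degrees, less where a joint would pass 70% of its speed; a pose out of reach is approached as far as the arm can. A call with a gripper value outside its range is refused whole. OPENING is the finger opening in m, from 0 to 0.0854, set as the call begins (- or left out, the last holds). The fingers move at their own pace and stop on an object; FORCE is the grip in N (left out, the last holds). Time passes only in rows, so rows that do not move let the fingers close. It gives the time, the measured TCP pose, the force, the opening and the grip force at its end, in the units of the state.
- bot.observe(): the state, without advancing time (a new reading comes with each control period).
- bot.grab_frame(name): name is "side" or "top"; returns (picture, depth): 384x512x3 uint8, blue, green, red; 384x512 float32, mm along the optical axis (not along the pixel's ray), 0 where there is no reading.
- bot.camera_params(name): a dict with "fx", "fy", "cx", "cy" (pixels), "D" ([k1, k2, p1, p2, k3] as OpenCV has them; the pictures are not rectified), "pose" (4x4, takes a point from camera to world coordinates). Camera axes: x right, y up, looking along -z (the intrinsics and any distortion apply to the point x, -y, -z); pixel columns grow to the right and rows downward; lengths in mm; the calibration is good to about 2 mm. A picture is of the moment at which its call begins. camera_params takes no time and is no camera call.
- bot.finish_job(): hands the job in; it is judged then, once.
The state is a dict: "time_s": time; "joints": joint angles; "joint_velocities": joint speeds; "tau": joint torques, N m; "tcp_pos": TCP position; "orientation": TCP orientation; "force": force on the tool from outside, world axes, zero at the start; "wrist_torque": the same for the moment, N m; "grip_width": finger opening in mm; "finger_force": force on a finger pad.
Only numpy, scipy, OpenCV 4.12 (cv2) and the standard library are available. Lean on these libraries where they do the work, as an engineer would, in place of code of your own. Each camera call takes 0.05 s, during which the arm holds its last target. There are 200 camera calls.

## Working session

There is one attempt and no reset: what is moved stays moved. The work goes in short steps, Python scripts to look and compute and a shell command to move; the robot and the scene stay as the last step left them, time stands still between calls to the robot, and variables do not carry over. Pictures are saved under pics/ and viewed, at most 10 in all, crops included, and the job is handed in when it is done.

```bash
mkdir -p pics; python3 - <<'E'
from cell import bot
import cv2,numpy as np
s=bot.observe();print({k:np.round(v,3).tolist() for k,v in s.items()})
for n in("side","top"):
    p,d=bot.grab_frame(n);cv2.imwrite(f"pics/{n}0.png",p);np.save(f"{n}0.npy",d)
    c=bot.camera_params(n);print(n,{k:np.round(v,3).tolist() for k,v in c.items()}, (d>0).mean())
E
```

```text
{'time_s': 0.0, 'joints': [-1.302, 0.354, 1.634, 0.0, 1.155, -0.002], 'joint_velocities': [-0.001, 0.001, 0.002, 0.001, 0.0, -0.002], 'tau': [0.001, -60.525, -34.206, -0.0, 0.009, 0.0], 'tcp_pos': [167.07, -601.777, 230.552], 'orientation': [-0.001, 0.991, 0.135, -0.0], 'force': [-0.591, 0.421, -0.335], 'wrist_torque': [-0.057, 0.014, 0.001], 'finger_force': 0.0, 'grip_width': 85.499}
side {'fx': 357.536, 'fy': 357.536, 'cx': 256.029, 'cy': 189.668, 'D': [-0.102, 0.0, 0.0, 0.0, 0.0], 'pose': [[-0.867, 0.229, -0.442, -13.101], [-0.497, -0.439, 0.748, 976.501], [-0.023, 0.869, 0.495, 656.127], [0.0, 0.0, 0.0, 1.0]]} 0.9886271158854166
top {'fx': 499.807, 'fy': 499.807, 'cx': 256.511, 'cy': 185.697, 'D': [-0.172, 0.0, 0.0, 0.0, 0.0], 'pose': [[-0.012, 0.982, -0.191, 247.64], [-1.0, -0.012, 0.003, 96.644], [0.001, 0.191, 0.982, 1479.889], [0.0, 0.0, 0.0, 1.0]]} 0.9958343505859375
```

View pics/side0.png

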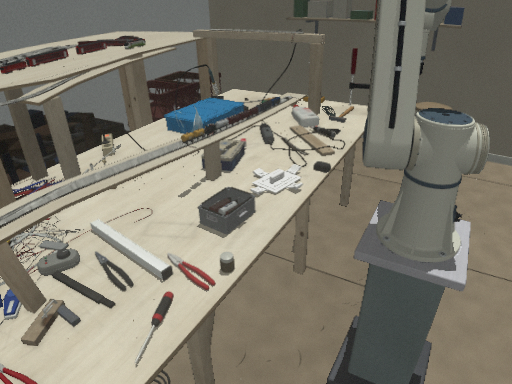

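View pics/top0.png

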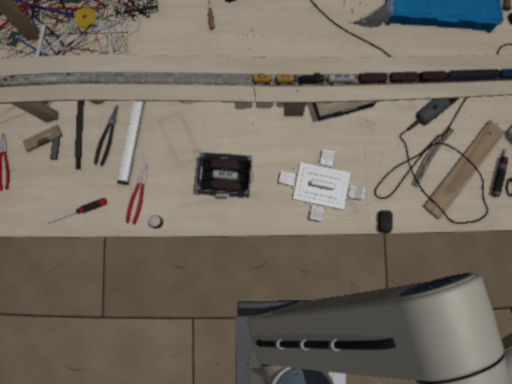

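The side view shows the box at about (227,210) and the lid at (275,180). The top view shows the box at (224,175), the lid at (321,185), the jar at (155,221), the cutters at (137,193) and the sander at (385,221). A raised shelf stands behind them.

```bash
cat > h.py <<'E'
from cell import bot
import cv2,numpy as np
def cloud(n,d,c=None):
    c=c or bot.camera_params(n); K=np.array([[c['fx'],0,c['cx']],[0,c['fy'],c['cy']],[0,0,1]])
    H,W=d.shape; uv=np.stack(np.meshgrid(np.arange(W),np.arange(H)),-1).reshape(-1,1,2).astype(np.float64)
    q=cv2.undistortPoints(uv,K,np.array(c['D'])).reshape(H,W,2)
    P=np.stack([q[...,0]*d,-q[...,1]*d,-d,np.ones_like(d)],-1)
    return (P@np.array(c['pose']).T)[...,:3]
def project(n,X):
    c=bot.camera_params(n);K=np.array([[c['fx'],0,c['cx']],[0,c['fy'],c['cy']],[0,0,1]])
    T=np.linalg.inv(c['pose']);p=np.c_[X,np.ones(len(X))]@T.T;p=p[:,:3]*[1,-1,-1]
    return cv2.projectPoints(p,np.zeros(3),np.zeros(3),K,np.array(c['D']))[0].reshape(-1,2)
E
python3 - <<'E'
from h import *
for n in("top","side"):
    d=np.load(n+"0.npy");P=cloud(n,d);np.save(n+"P.npy",P)
    bench=(P[...,0]>300)&(P[...,0]<480)&(abs(P[...,1])<350)
    print(n,"bench z",np.median(P[bench][:,2]))
    for nm,c in(("box",(224,175)),("lid",(321,185)),("jar",(155,221)),("sander",(385,221))):
        if n=="top": ctr=P[c[1],c[0]];print(nm,ctr)
    for v,u in((210,227),(180,275),(165,321),(260,227)):
        if n=="side":print(u,v,P[v,u])
T=np.load("topP.npy")
print("shelf heights x:",[ (int(T[v,224,0]),int(T[v,224,2])) for v in range(20,240,8)])
a=cv2.resize(cv2.imread("pics/top0.png")[140:235,180:375],None,fx=4,fy=4,interpolation=2)
b=cv2.resize(cv2.imread("pics/side0.png")[155:240,190:310],None,fx=2,fy=2,interpolation=2)
c=np.zeros((a.shape[0]+b.shape[0],780,3),np.uint8);c[:a.shape[0]]=a;c[a.shape[0]:,:b.shape[1]]=b;cv2.imwrite("pics/crop1.png",c)
E
```

```text
top bench z -3.9514738353793746
box [559.72815425 187.22259134  44.82852535]
lid [527.64984917 -98.07677956  38.37388724]
jar [424.8587387  387.43728573  49.98533206]
sander [ 418.41504213 -285.23469639   32.98447215]
side bench z -715.1506177035839
227 210 [552.25465763 203.94315992  42.33476089]
275 180 [533.47862857 -91.93350712  14.13227163]
321 165 [ 418.85977653 -276.03225829   23.82743277]
227 260 [418.98635689 402.95636631  42.02909968]
shelf heights x: [(1095, -4), (1063, -1), (1032, 2), (1005, -1), (975, 0), (861, 183), (833, 188), (810, 187), (786, 186), (762, 186), (741, 180), (783, 0), (758, -3), (730, 1), (705, -1), (679, 0), (654, -2), (616, 47), (593, 42), (567, 48), (544, 44), (521, 43), (497, 39), (481, -5), (456, -3), (432, -2), (408, -1), (385, -14)]
```

View pics/crop1.png

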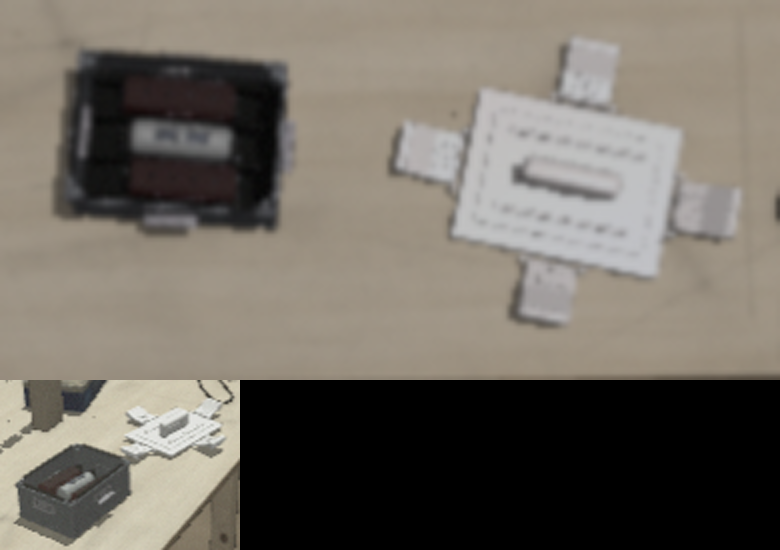

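The crop shows the box rim corners at about (82,52), (285,65), (275,228) and (68,212). The lid plate corners are at (480,88), (682,128), (657,277) and (452,237). I'll fit poses to these and overlay the model on both views.

```bash
cat >> h.py <<'E'
from scipy.optimize import least_squares
def rect(p,w,l,z):
    x,y,a=p;c,s=np.cos(a),np.sin(a)
    q=np.array([[w,l],[w,-l],[-w,-l],[-w,l]])/2
    return np.c_[q@np.array([[c,s],[-s,c]])+[x,y],np.full(4,z)]
def overlay(n,img,polys,crop,f):
    u0,v0,u1,v1=crop
    a=cv2.resize(img[v0:v1,u0:u1],None,fx=f,fy=f,interpolation=cv2.INTER_CUBIC)
    for p,col in polys:
        q=(project(n,p)-[u0,v0]+.5)*f
        cv2.polylines(a,[np.int32(q*16)],True,col,1,cv2.LINE_AA,4)
    return a
E
cat > fit.py <<'E'
from h import *
bc=np.array([[82,52],[285,65],[275,228],[68,212]])/4+[180,140]-.4
lc=np.array([[480,88],[682,128],[657,277],[452,237]])/4+[180,140]-.4
def fit(px,w,l,z,p0):
    r=least_squares(lambda p:(project("top",rect(p,w,l,z))-px).ravel(),p0);print(r.x.round(3),np.round(r.fun,1));return r.x
b=fit(bc,110,150,66,[555,190,0]);l=fit(lc,117,157,11,[527,-98,-.2])
T=np.load("topP.npy");S=np.load("sideP.npy")
for nm,Q in(("top",T),("side",S)):
    for (c,zr) in((l,(28,50)),(l,(6,18)),(b,(58,80)),(b,(20,55))):
        m=(np.hypot(Q[...,0]-c[0],Q[...,1]-c[1])<110)&(Q[...,2]>zr[0])&(Q[...,2]<zr[1])
        q=Q[m]; r=cv2.minAreaRect(np.float32(q[:,:2]));print(nm,zr,m.sum(),np.round(q.mean(0),1),np.median(q[:,2]).round(1),np.round(r[0],1),np.round(r[1],1),r[2])
G=(0,255,0);R=(0,0,255)
polys=[(rect(b,110,150,66),G),(rect(l,117,157,11),G),(rect(l,18,74,39),R)]
o=[]
for n,c,f in(("top",(190,145,260,205),6),("top",(285,148,372,218),4),("side",(195,160,305,240),5)):
    o.append(overlay(n,cv2.imread(f"pics/{n}0.png"),polys,c,f))
W=np.zeros((800-40,800,3),np.uint8)
W=np.zeros((600,800,3),np.uint8)
def put(a,x,y,s): a=cv2.resize(a,None,fx=s,fy=s);W[y:y+a.shape[0],x:x+a.shape[1]]=a
put(o[0],0,0,.9);put(o[1],400,0,1);put(o[2],0,326,.68)
cv2.imwrite("pics/fit1.png",W)
E
python3 fit.py
```

```text
[ 5.57237e+02  1.86126e+02 -8.00000e-02] [-0.2  1.7  0.2  1.8  0.  -1.9 -0.1 -1.4]
[ 5.32698e+02 -1.03645e+02 -2.10000e-01] [-0.1 -0.1  0.1 -0.1  0.1  0.2 -0.2  0. ]
top (28, 50) 168 [ 524.3 -101.8   37.4] 37.5 [ 527.8 -101.8] [ 72.5 204.9] 66.92350006103516
top (6, 18) 2216 [ 534.2 -103.1   12.1] 12.1 [ 531.9 -104.2] [211.1 205.4] 32.23060607910156
top (58, 80) 356 [563.  188.5  65.5] 65.2 [564.  187.8] [156.2 115.5] 84.5513916015625
top (20, 55) 1330 [566.2 186.5  39.8] 41.6 [563.9 185.4] [167.1 131.8] 87.12316131591797
side (28, 50) 73 [525.  -98.   35.9] 36.8 [493.1 -82.8] [ 69.3 109.9] 62.15159225463867
side (6, 18) 690 [531.1 -94.8  12.8] 12.7 [ 531.5 -102.1] [183.8 178.5] 36.21645736694336
side (58, 80) 402 [560.5 193.2  64.4] 64.1 [562.5 187.5] [156.3 115.7] 84.55939483642578
side (20, 55) 1081 [559.4 194.3  41.1] 42.9 [557.1 190.3] [163.  123.7] 85.14506530761719
```

View pics/fit1.png

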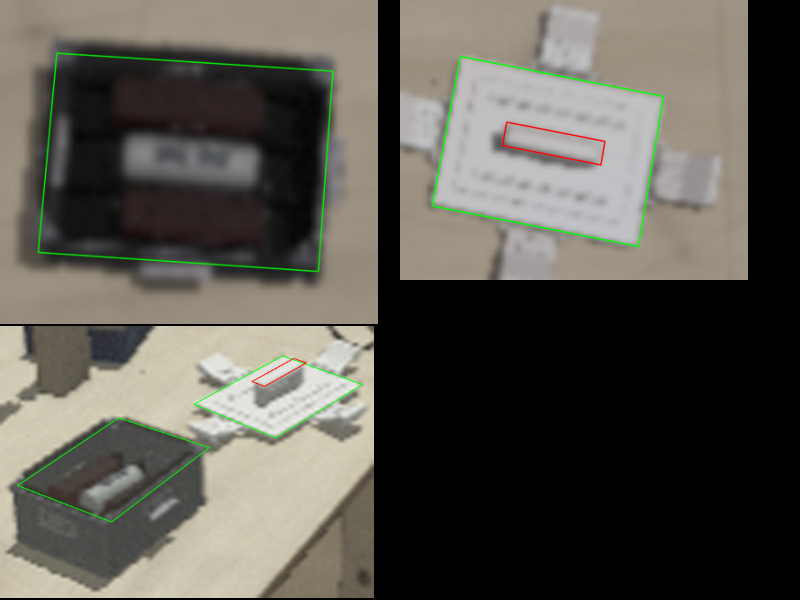

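The lid fit is good: (532.7, -103.6), yaw -0.21, and the handle top at about 38 agrees with the expected 39. For the box, both depth clouds agree on about (563, 187.6), yaw -0.095, rim at 65. I'll move above the lid now.

```bash
cat >> h.py <<'E'
from scipy.spatial.transform import Rotation as Rn
def tool():
    s=bot.observe();q=np.array(s['orientation']);R=Rn.from_quat(np.r_[q[1:],q[0]]).as_matrix()
    return s,np.array(s['tcp_pos']),R
def delta(target,ang=None):
    "shift in tool axes (mm) to target; ang: wanted world angle of tool x; prints turn (rotvec deg, tool axes) to tool-down"
    s,p,R=tool();out=[(R.T@(np.array(target)-p)).round(1)]
    if ang is not None:
        c,n=np.cos(ang),np.sin(ang);D=np.array([[c,n,0],[n,-c,0],[0,0,-1]])
        out.append(Rn.from_matrix(R.T@D).as_rotvec(degrees=True).round(2))
    print("t",round(s['time_s'],2),"tcp",p.round(1),"F",np.round(s['force'],1),"W",np.round(s['wrist_torque'],2),"w",round(s['grip_width'],1),"shift/turn",*out)
E
R='[0.0405,-0.0318,0,0,0,0]'
python3 -m inch '[[0.02,-0.016,0,0,0,0],[0.0405,-0.0318,0,0,0,0],[0.0405,-0.0318,0,0,0,0],[0.0405,-0.0318,0,0,0,0],[0.0405,-0.0318,0,0,0,0],[0.0405,-0.0318,0,0,0,0]]' 0.06 30
python3 -m inch '[[0.0405,-0.0318,0,0,0,-5],[0.045,-0.0286,0,0,0,-8],[0.045,-0.028,0,0,0,-8],[0.045,-0.02,0,0,0,-8],[0.045,-0.01,0,0,0,-8],[0.03,0,0,0,0,-8],[0,0,0,0,0,-8],[0,0,0,0,0,-8]]'
python3 -c "
from h import *
delta([532.7,-103.6,100],1.361)"
```

```text
time_s: 0.85
tcp_pos: [335.5, -371.4, 231.2]
orientation: [-0.0, 0.991, 0.135, 0.0]
force: [0.9, -0.4, -0.5]
grip_width: 60.4
finger_force: 0.0
time_s: 1.85
tcp_pos: [490.7, -136.9, 231.0]
orientation: [-0.0, 0.783, 0.622, -0.0]
force: [-0.7, 0.2, 0.3]
grip_width: 60.4
finger_force: 0.0
t 1.85 tcp [ 490.7 -136.9  231. ] F [-0.7  0.2  0.3] W [ 0.05 -0.05 -0.01] w 60.4 shift/turn [ 41.9  33.5 131. ] [-0.05 -0.02 -1.11]
```

```bash
python3 -m inch '[[0.021,0.017,0.03,0,0,-1.1],[0.021,0.0165,0.04,0,0,0],[0,0,0.04,0,0,0],[0,0,0.04,0,0,0],[0,0,0.03,0,0,0],[0,0,0.02,0,0,0],[0,0,0.01,0,0,0],[0,0,0.0,0,0,0]]'
python3 -c "
from h import *
delta([532.7,-103.6,16],1.361)
o=[]
for n,c,f in(('top',(285,148,372,218),4),('side',(215,135,315,215),4)):
    i,d=bot.grab_frame(n); l=[532.7,-103.6,-.21]
    o.append(overlay(n,i,[(rect(l,117,157,11),(0,255,0)),(rect(l,18,74,39),(0,0,255))],c,f))
h=max(a.shape[0] for a in o);cv2.imwrite('pics/grasp.png',np.hstack([np.pad(a,((0,h-a.shape[0]),(0,0),(0,0))) for a in o]))
"
```

```text
time_s: 2.85
tcp_pos: [532.7, -104.6, 21.1]
orientation: [-0.0, 0.779, 0.627, -0.0]
force: [0.0, 0.0, 0.0]
grip_width: 60.3
finger_force: 0.0
t 2.85 tcp [ 532.7 -104.6   21.1] F [0. 0. 0.] W [0.12 0.03 0.01] w 60.3 shift/turn [ 1.  -0.2  5.1] [-0.06 -0.   -0.35]
```

View pics/grasp.png

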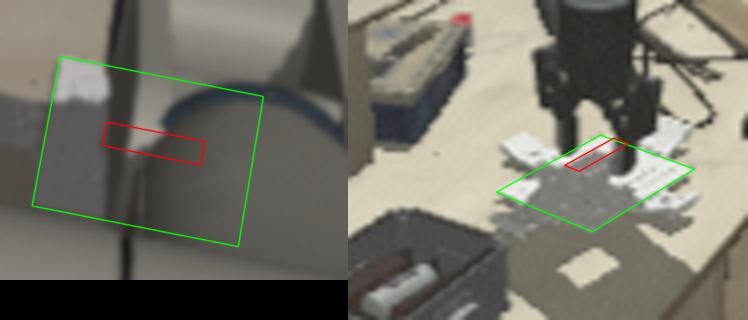

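The top camera is occluded by the arm. The side view shows the fingers straddling the handle at about (595,155). I'll close on it and lift slightly.

```bash
python3 -m inch '[[0.001,0,0.004,0,0,0],[0,0,0,0,0,0],[0,0,0,0,0,0],[0,0,0,0,0,0],[0,0,0,0,0,0],[0,0,0,0,0,0]]' 0.01 60
python3 -m inch '[[0,0,-0.01,0,0,0],[0,0,-0.02,0,0,0],[0,0,-0.04,0,0,0],[0,0,-0.04,0,0,0],[0,0,0,0,0,0]]'
python3 -c "
from h import *
delta([563,187.6,127],-0.095+np.pi/2)"
```

```text
time_s: 3.7
tcp_pos: [533.7, -104.3, 17.7]
orientation: [0.0, 0.779, 0.627, 0.0]
force: [-1.6, 1.8, 5.4]
grip_width: 17.0
finger_force: 59.6
time_s: 4.32
tcp_pos: [535.4, -104.7, 130.4]
orientation: [0.002, 0.779, 0.627, 0.002]
force: [0.7, 0.1, -1.6]
grip_width: 16.9
finger_force: 59.1
t 4.33 tcp [ 535.4 -104.7  130.4] F [ 0.7  0.1 -1.6] W [ 0.01 -0.05  0.02] w 16.9 shift/turn [291.4 -35.8   3.2] [ 0.33  0.02 -6.94]
```

```bash
python3 -m inch '[[0.02,-0.003,0,0,0,-1],[0.045,-0.005,0,0,0,-2],[0.05,-0.005,0,0,0,-2],[0.05,-0.003,0,0,0,-2],[0.05,0,0,0,0,0],[0.045,0,0,0,0,0],[0.02,0,0,0,0,0],[0,0,0,0,0,0]]'
python3 -c "
from h import *
delta([563,187.6,127],-0.095+np.pi/2)
b=[563,187.6,-.095];o=[]
s,p,R=tool()
for n,c,f in(('top',(175,130,275,215),4),('side',(170,120,290,240),4)):
    i,d=bot.grab_frame(n); np.save(n+'1.npy',d);cv2.imwrite('pics/%s1.png'%n,i)
    l=[p[0],p[1],-.095]
    o.append(overlay(n,i,[(rect(b,110,150,66),(0,255,0)),(rect(l,117,157,p[2]-5),(0,0,255))],c,f))
h=max(a.shape[0] for a in o);cv2.imwrite('pics/above.png',cv2.resize(np.hstack([np.pad(a,((0,h-a.shape[0]),(0,0),(0,0))) for a in o]),None,fx=.9,fy=.9))
"
```

```text
time_s: 5.32
tcp_pos: [555.2, 176.9, 125.9]
orientation: [-0.0, 0.739, 0.674, -0.001]
force: [0.3, -0.8, -2.4]
grip_width: 17.0
finger_force: 59.0
t 5.33 tcp [555.2 176.9 125.9] F [ 0.3 -0.8 -2.4] W [-0.01 -0.01  0.01] w 17.0 shift/turn [11.3  6.8 -1.1] [-0.12  0.05  0.21]
```

View pics/above.png

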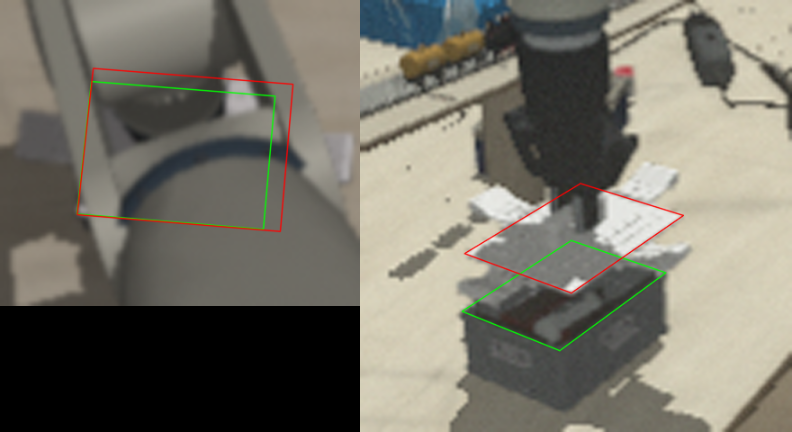

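The lid is held level, and its modelled plate (red) matches the side view over the box mouth (green). I'll align it, then descend watching the force.

```bash
python3 -m inch '[[0.0056,0.0034,0,0,0,0.2],[0.0056,0.0034,0.01,0,0,0],[0,0,0.012,0,0,0],[0,0,0.008,0,0,0],[0,0,0,0,0,0],[0,0,0,0,0,0]]'
python3 -c "
from h import *
delta([563,187.6,86],-0.095+np.pi/2)"
python3 -m inch '[[0,0,0.003,0,0,0],[0,0,0.002,0,0,0],[0,0,0.002,0,0,0]]'
```

```text
time_s: 6.18
tcp_pos: [564.2, 186.1, 97.3]
orientation: [0.0, 0.741, 0.672, 0.0]
force: [0.4, -0.0, -4.0]
grip_width: 16.7
finger_force: 59.0
t 6.17 tcp [564.2 186.1  97.3] F [ 0.4 -0.  -4. ] W [-0.02 -0.01 -0.02] w 16.7 shift/turn [ 1.4 -1.3 11.3] [ 0.   -0.   -0.15]
time_s: 6.55
tcp_pos: [564.1, 186.2, 90.2]
orientation: [0.0, 0.741, 0.672, 0.0]
force: [-0.6, -0.4, -3.3]
grip_width: 16.7
finger_force: 59.0
```

```bash
python3 -m inch '[[0.0014,-0.001,0.002,0,0,0],[0,0,0.002,0,0,0]]'
python3 -m inch '[[0,0,0.0015,0,0,0],[0,0,0.001,0,0,0]]'
python3 -m inch '[[0,0,0.0015,0,0,0],[0,0,0.001,0,0,0]]'
python3 -c "
from h import *
delta([563,187.6,79],-0.095+np.pi/2)"
```

```text
time_s: 6.8
tcp_pos: [563.2, 187.8, 86.1]
orientation: [-0.0, 0.741, 0.672, -0.0]
force: [-0.4, 0.8, -2.1]
grip_width: 16.8
finger_force: 59.0
time_s: 7.05
tcp_pos: [563.2, 187.7, 83.7]
orientation: [-0.0, 0.741, 0.672, -0.0]
force: [-0.4, -1.0, -2.3]
grip_width: 16.7
finger_force: 59.0
time_s: 7.3
tcp_pos: [563.2, 187.6, 81.2]
orientation: [-0.0, 0.741, 0.672, 0.0]
force: [0.1, 0.6, -2.9]
grip_width: 16.8
finger_force: 59.0
t 7.3 tcp [563.2 187.6  81.2] F [ 0.1  0.6 -2.9] W [ 0.04 -0.01  0.02] w 16.8 shift/turn [-0.1 -0.2  2.2] [ 0.   -0.   -0.14]
```

```bash
python3 -m inch '[[0,0,0.001,0,0,0],[0,0,0.001,0,0,0]]'
python3 -m inch '[[0,0,0.001,0,0,0],[0,0,0,0,0,0]]'
python3 -m inch '[[0,0,0.0007,0,0,0],[0,0,0,0,0,0]]'
python3 -c "
from h import *
delta([563,187.6,79],-0.095+np.pi/2)"
```

```text
time_s: 7.55
tcp_pos: [563.3, 187.6, 79.4]
orientation: [0.0, 0.741, 0.672, 0.0]
force: [-1.3, -0.7, 3.1]
grip_width: 16.6
finger_force: 59.8
time_s: 7.8
tcp_pos: [563.3, 187.6, 79.1]
orientation: [0.0, 0.741, 0.672, 0.0]
force: [-3.2, -1.5, 7.3]
grip_width: 17.5
finger_force: 60.4
time_s: 8.05
tcp_pos: [563.3, 187.7, 78.8]
orientation: [0.0, 0.741, 0.672, 0.0]
force: [-4.9, -2.2, 12.1]
grip_width: 16.5
finger_force: 60.9
t 8.05 tcp [563.3 187.7  78.8] F [-4.9 -2.2 12.1] W [-0.28  0.76 -0.  ] w 16.5 shift/turn [-0.1 -0.3 -0.2] [ 0.02 -0.   -0.14]
```

Contact came at TCP 79.8, so the foot is at about 62, which is seal height: seated. I'll relieve the load, release and look.

```bash
python3 -m inch '[[0,-0.0004,-0.001,0,0,0],[0,0,0,0,0,0]]'
python3 -m inch '[[0,0,0,0,0,0],[0,0,0,0,0,0],[0,0,0,0,0,0],[0,0,0,0,0,0]]' 0.05
python3 -m inch '[[0,0,-0.02,0,0,0],[0,0,-0.04,0,0,0],[0,0,-0.04,0,0,0],[0,0,-0.04,0,0,0],[-0.04,0,-0.04,0,0,0],[-0.06,0,0,0,0,0],[-0.06,0,0,0,0,0],[-0.04,0,0,0,0,0]]'
python3 - <<'E'
from h import *
delta([563,187.6,79],-0.095+np.pi/2)
o=[];l=[563.2,187.6,-.095]
for n,c,f in(('top',(180,130,270,215),4),('side',(175,140,285,240),4)):
    i,d=bot.grab_frame(n);np.save(n+'2.npy',d);P=cloud(n,d)
    c_,s_=np.cos(l[2]),np.sin(l[2]);q=P-[l[0],l[1],0];xl=q[...,0]*c_+q[...,1]*s_;yl=-q[...,0]*s_+q[...,1]*c_
    m=(abs(xl)<52)&(abs(yl)<72)&((abs(xl)>20)|(abs(yl)>45))&(P[...,2]>55)
    A=np.c_[xl[m],yl[m],np.ones(m.sum())];k=np.linalg.lstsq(A,P[m][:,2],rcond=None)[0]
    print(n,m.sum(),"tilt mm across x,y:",(k[0]*117).round(2),(k[1]*157).round(2),"z",k[2].round(1))
    m=(abs(xl)<14)&(abs(yl)<45)&(P[...,2]>85);print("handle",m.sum(),P[m].mean(0).round(1))
    m=(P[...,2]>58)&(P[...,2]<90)&(np.hypot(xl,yl)<135);r=cv2.minAreaRect(np.float32(np.c_[xl[m],yl[m]]));print(r)
    o.append(overlay(n,i,[(rect(l,117,157,73),(0,0,255))],c,f))
h=max(a.shape[0] for a in o);cv2.imwrite('pics/set.png',np.hstack([np.pad(a,((0,h-a.shape[0]),(0,0),(0,0))) for a in o]))
E
```

```text
time_s: 8.3
tcp_pos: [563.3, 187.7, 79.2]
orientation: [0.0, 0.741, 0.672, 0.0]
force: [-1.1, -2.0, 4.9]
grip_width: 16.5
finger_force: 60.2
time_s: 8.8
tcp_pos: [562.8, 187.7, 78.4]
orientation: [-0.0, 0.741, 0.672, -0.0]
force: [-0.4, -0.1, 0.2]
grip_width: 50.0
finger_force: 0.0
time_s: 9.8
tcp_pos: [542.8, -13.6, 258.8]
orientation: [0.0, 0.741, 0.671, 0.0]
force: [1.0, 0.2, -0.1]
grip_width: 50.0
finger_force: 0.0
t 9.8 tcp [542.8 -13.6 258.8] F [ 1.   0.2 -0.1] W [-0.01 -0.03 -0.01] w 50.0 shift/turn [202.2   0.3 179.7] [ 0.02  0.01 -0.19]
top 1324 tilt mm across x,y: 0.08 0.25 z 73.8
handle 166 [563.2 188.3  99.3]
((0.7737655639648438, 1.58837890625), (190.2939453125, 220.43991088867188), 38.52153396606445)
side 519 tilt mm across x,y: 0.57 -0.85 z 74.4
handle 118 [559.8 192.6  97. ]
((0.6942291259765625, 0.56085205078125), (220.22471618652344, 190.20379638671875), 50.737552642822266)
```

View pics/set.png

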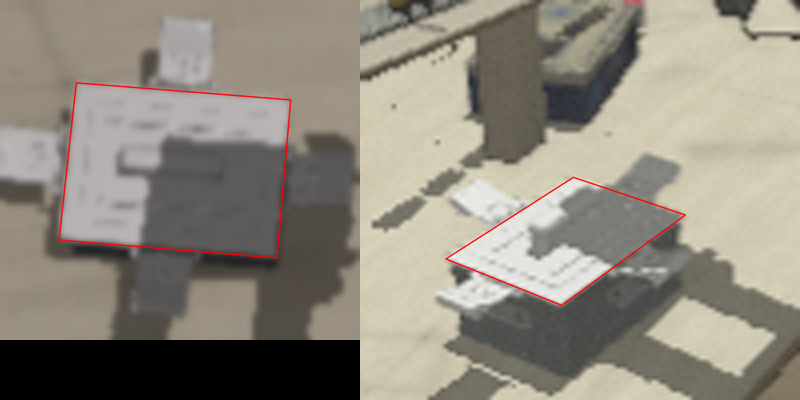

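The lid is seated level at (563.2, 187.8), z 73, with the flaps open. Next is the +y clip: close the fingers and go outside and above it.

```bash
cat > g.py <<'E'
# guard: python3 g.py SIDE [LIMIT]: prints state in lid axes; exit 1 if horizontal load towards outside exceeds LIMIT
import sys
from h import *
C=np.array([563.2,187.8]);a=-.095;e=np.array([np.cos(a),np.sin(a)]);u=np.array([-e[1],e[0]])
d={'L':u,'R':-u,'B':e,'F':-e}[sys.argv[1]];lim=float(sys.argv[2]) if len(sys.argv)>2 else 99
s,p,R=tool();f=np.array(s['force']);t=np.array([-d[1],d[0]])
push=f[:2]@d
print(f"t{s['time_s']:.2f} r{(p[:2]-C)@d:.1f} lat{(p[:2]-C)@t:.1f} z{p[2]:.1f} push{push:.1f} latF{f[:2]@t:.1f} Fz{f[2]:.1f}")
sys.exit(push>lim or abs(f[2])>20 or abs(f[:2]@t)>15)
E
python3 -m inch '[[0.02,0,0,0,0,0],[0.045,0,0,0,0,0],[0.05,0,0,0,0,0],[0.05,0,0,0,0,0],[0.05,0,0,0,0,0],[0.05,0,0,0,0,0],[0.045,0,-0.0,0,0,0],[0.02,0,0,0,0,0]]' 0 60
python3 -m inch '[[0,0,0.03,0,0,0],[0,0,0.04,0,0,0],[0,0,0.04,0,0,0],[0,0,0.02,0,0,0],[0,0,0,0,0,0]]'
python3 g.py L; python3 -c "
from h import *
delta([575.5,317.2,105],-0.095+np.pi/2);print(bot.observe()['joints'])"
```

```text
time_s: 10.9
tcp_pos: [574.1, 321.8, 258.1]
orientation: [-0.0, 0.739, 0.673, 0.0]
force: [-0.5, -0.0, 0.2]
grip_width: -0.0
finger_force: 0.0
time_s: 11.52
tcp_pos: [574.5, 317.1, 127.4]
orientation: [-0.0, 0.741, 0.672, -0.001]
force: [-0.1, 0.0, 0.6]
grip_width: 0.0
finger_force: 0.0
t11.53 r129.8 lat1.0 z127.4 push0.0 latF0.1 Fz0.6
t 11.53 tcp [574.5 317.1 127.4] F [-0.1  0.   0.6] W [ 0.   -0.03  0.03] w 0.0 shift/turn [ 0.2  1.  22.4] [-0.12  0.08 -0.12]
[5.02088641e-01 5.07600143e-01 1.64452778e+00 3.96684807e-05
 9.92071737e-01 5.99150690e-01]False
```

```bash
python3 -m inch '[[0,0.001,0.02,0,0,0],[0,0,0.015,0,0,0],[0,0,0.01,0,0,0],[0,0,0.01,0,0,0]]' >/dev/null; python3 g.py L 8 &&
python3 -m inch '[[0,0,0.01,0,0,0],[0,0,0.01,0,0,0]]' >/dev/null; python3 g.py L 8 &&
python3 -m inch '[[0,0,0.01,0,0,0],[0,0,0.01,0,0,0],[0,0,0.004,0,0,0],[0,0,0.002,0,0,0],[0,0,0.001,0,0,0]]'>/dev/null; python3 g.py L 8 &&
python3 -m inch '[[-0.003,0,0,0,0,0],[-0.004,0,0,0,0,0],[-0.004,0,0,0,0,0]]'>/dev/null; python3 g.py L 8 &&
python3 -m inch '[[-0.003,0,0,0,0,0],[-0.002,0,0,0,0,0]]'>/dev/null; python3 g.py L 8
```

```text
t12.03 r129.9 lat-1.1 z73.0 push-0.8 latF0.1 Fz0.4
t12.03 r129.9 lat-1.1 z73.0 push-0.8 latF0.1 Fz0.4
t12.03 r129.9 lat-1.1 z73.0 push-0.8 latF0.1 Fz0.4
t12.03 r129.9 lat-1.1 z73.0 push-0.8 latF0.1 Fz0.4
t12.03 r129.9 lat-1.1 z73.0 push-0.8 latF0.1 Fz0.4False
False
False
False
False
```

```bash
sed -i 's/sys.exit(\(.*\))$/sys.exit(int(bool(\1)))/' g.py
python3 -m inch '[[0,-0.001,0.01,0,0,0],[0,0,0.01,0,0,0]]' >/dev/null; python3 g.py L 8 &&
python3 -m inch '[[0,0,0.01,0,0,0],[0,0,0.01,0,0,0],[0,0,0.004,0,0,0],[0,0,0.002,0,0,0],[0,0,0.001,0,0,0]]'>/dev/null; python3 g.py L 8 &&
python3 -m inch '[[-0.003,0,0,0,0,0],[-0.004,0,0,0,0,0],[-0.004,0,0,0,0,0]]'>/dev/null; python3 g.py L 8 &&
python3 -m inch '[[-0.003,0,0,0,0,0],[-0.002,0,0,0,0,0]]'>/dev/null; python3 g.py L 8
```

```text
t12.28 r129.9 lat0.0 z53.1 push-0.0 latF-1.0 Fz0.9
t12.90 r129.9 lat-0.1 z26.7 push0.0 latF0.3 Fz0.1
t13.28 r118.6 lat0.0 z26.8 push0.6 latF0.1 Fz-0.4
t13.53 r113.6 lat0.0 z26.7 push0.9 latF-0.1 Fz0.2
```

```bash
M(){ python3 g.py L 9; }
python3 -m inch '[[-0.001,0,0.001,0,0,0],[-0.001,0,0,0,0,0]]'>/dev/null; M &&
python3 -m inch '[[-0.001,0,0,0,0,0],[-0.001,0,0,0,0,0]]'>/dev/null; M &&
python3 -m inch '[[-0.001,0,0,0,0,0],[0,0,0,0,0,0]]'>/dev/null; M &&
python3 -m inch '[[-0.001,0,0,0,0,0],[0,0,0,0,0,0]]'>/dev/null; M &&
python3 -m inch '[[-0.001,0,0,0,0,0],[0,0,0,0,0,0]]'>/dev/null; M &&
python3 -m inch '[[-0.001,0,0,0,0,0],[0,0,0,0,0,0]]'>/dev/null; M
```

```text
t13.78 r111.8 lat0.1 z25.5 push0.7 latF-0.3 Fz-0.5
t14.03 r109.9 lat0.1 z25.6 push0.0 latF-0.2 Fz0.1
t14.28 r108.8 lat0.1 z25.6 push1.3 latF0.2 Fz-0.3
t14.53 r107.9 lat0.1 z25.6 push0.3 latF-0.3 Fz0.2
t14.78 r107.3 lat0.0 z25.6 push5.5 latF0.4 Fz-2.0
t15.03 r106.7 lat-0.2 z25.7 push5.8 latF0.2 Fz-2.2
```

```bash
M(){ python3 g.py L 14; }
python3 -m inch '[[-0.0007,0,0,0,0,0],[0,0,0,0,0,0]]'>/dev/null; M &&
python3 -m inch '[[-0.0007,0,0.0002,0,0,0],[0,0,0,0,0,0]]'>/dev/null; M &&
python3 -m inch '[[-0.0007,0,0.0002,0,0,0],[0,0,0,0,0,0]]'>/dev/null; M &&
python3 -m inch '[[-0.0007,0,0,0,0,0],[0,0,0,0,0,0]]'>/dev/null; M &&
python3 -m inch '[[-0.0007,0,0,0,0,0],[0,0,0,0,0,0]]'>/dev/null; M &&
python3 -m inch '[[-0.0007,0,0,0,0,0],[0,0,0,0,0,0]]'>/dev/null; M &&
python3 -m inch '[[-0.0007,0,0,0,0,0],[0,0,0,0,0,0]]'>/dev/null; M &&
python3 -m inch '[[-0.0007,0,0,0,0,0],[0,0,0,0,0,0]]'>/dev/null; M
```

```text
t15.28 r106.1 lat-0.1 z25.7 push6.4 latF0.1 Fz-3.2
t15.53 r105.3 lat-0.2 z25.5 push5.8 latF-0.2 Fz-2.5
t15.78 r103.4 lat0.2 z25.1 push-0.9 latF0.1 Fz-0.2
t16.02 r102.6 lat0.2 z25.1 push-0.2 latF0.1 Fz-0.9
t16.27 r102.2 lat0.1 z25.2 push-0.0 latF-0.3 Fz-0.1
t16.52 r101.9 lat0.1 z25.2 push-0.2 latF-0.9 Fz0.8
t16.77 r101.6 lat0.0 z25.3 push5.0 latF-0.1 Fz-1.5
t17.02 r101.5 lat-0.0 z25.4 push8.6 latF2.3 Fz-1.5
```

```bash
M(){ python3 g.py L 13.7; }
python3 -m inch '[[-0.0005,0,0,0,0,0],[0,0,0,0,0,0]]'>/dev/null; M &&
python3 -m inch '[[-0.0004,0,0,0,0,0],[0,0,0,0,0,0]]'>/dev/null; M &&
python3 -m inch '[[-0.0003,0,0,0,0,0],[0,0,0,0,0,0]]'>/dev/null; M &&
python3 -m inch '[[-0.0003,0,0,0,0,0],[0,0,0,0,0,0]]'>/dev/null; M
```

```text
t17.27 r101.4 lat-0.1 z25.4 push10.6 latF1.9 Fz-1.7
t17.52 r101.4 lat-0.1 z25.4 push11.8 latF1.9 Fz-3.5
t17.77 r101.3 lat-0.1 z25.4 push13.3 latF3.2 Fz-3.0
t18.02 r101.3 lat-0.1 z25.4 push14.4 latF2.7 Fz-3.1
```

Left is home: snap at r≈104.5, firm stop at 14.4 N. Now the right clip.

```bash
python3 -m inch '[[0.01,0,0,0,0,0],[0.025,0,0,0,0,0],[0,0,-0.03,0,0,0],[0,0,-0.045,0,0,0],[0,0,-0.045,0,0,0],[-0.02,0,-0.02,0,0,0],[-0.04,0,0,0,0,0],[-0.045,0,0,0,0,0]]' >/dev/null
python3 -m inch '[[-0.045,0,0,0,0,0],[-0.045,0,0,0,0,0],[-0.045,0,0,0,0,0],[-0.02,0,0,0,0,0],[0,0,0,0,0,0]]' >/dev/null
python3 g.py R; python3 -c "
from h import *
delta(np.r_[np.array([563.2,187.8])-130*np.array([.0949,.9955]),105],-0.095+np.pi/2)"
```

```text
t19.65 r126.5 lat-0.2 z165.4 push-1.0 latF0.1 Fz-0.1
t 19.65 tcp [551.   61.9 165.4] F [ 0.2  1.  -0.1] W [0.04 0.03 0.  ] w 0.4 shift/turn [-3.5  0.2 60.4] [ 0.02 -0.01 -0.23]
```

```bash
M(){ python3 g.py R $1; }
python3 -m inch '[[-0.0035,0,0.02,0,0,0],[0,0,0.03,0,0,0],[0,0,0.02,0,0,0],[0,0,0.015,0,0,0],[0,0,0.01,0,0,0],[0,0,0.01,0,0,0]]' >/dev/null; M 8 &&
python3 -m inch '[[0,0,0.01,0,0,0],[0,0,0.01,0,0,0],[0,0,0.01,0,0,0],[0,0,0.004,0,0,0],[0,0,0.001,0,0,0]]'>/dev/null; M 8 &&
python3 -m inch '[[0.003,0,0,0,0,0],[0.004,0,0,0,0,0],[0.004,0,0,0,0,0],[0.004,0,0,0,0,0],[0.002,0,0,0,0,0]]'>/dev/null; M 8 &&
python3 -m inch '[[0.001,0,0,0,0,0],[0.001,0,0,0,0,0]]'>/dev/null; M 8 &&
python3 -m inch '[[0.001,0,0,0,0,0],[0.001,0,0,0,0,0]]'>/dev/null; M 8 &&
python3 -m inch '[[0.001,0,0,0,0,0],[0,0,0,0,0,0]]'>/dev/null; M 4
```

```text
t20.40 r129.2 lat-0.2 z60.0 push0.1 latF-0.6 Fz1.0
t21.02 r129.9 lat-0.9 z24.9 push1.2 latF-0.3 Fz0.1
t21.65 r112.8 lat-0.7 z25.2 push5.6 latF0.9 Fz-1.7
t21.90 r111.5 lat-1.0 z24.9 push6.4 latF0.7 Fz-1.7
t22.15 r108.6 lat-0.6 z25.2 push0.4 latF-0.3 Fz0.9
t22.40 r107.6 lat-0.5 z25.3 push0.7 latF0.5 Fz0.4
```

Right has snapped at r≈110; now I'll seek the firm stop.

```bash
M(){ python3 g.py R $1; }
python3 -m inch '[[0.0007,0,0,0,0,0],[0,0,0,0,0,0]]'>/dev/null; M 13.7 &&
python3 -m inch '[[0.0007,0,0,0,0,0],[0,0,0,0,0,0]]'>/dev/null; M 13.7 &&
python3 -m inch '[[0.0007,0,0,0,0,0],[0,0,0,0,0,0]]'>/dev/null; M 13.7 &&
python3 -m inch '[[0.0007,0,0,0,0,0],[0,0,0,0,0,0]]'>/dev/null; M 13.7 &&
python3 -m inch '[[0.0006,0,0,0,0,0],[0,0,0,0,0,0]]'>/dev/null; M 13.7 &&
python3 -m inch '[[0.0005,0,0,0,0,0],[0,0,0,0,0,0]]'>/dev/null; M 13.7 &&
python3 -m inch '[[0.0004,0,0,0,0,0],[0,0,0,0,0,0]]'>/dev/null; M 13.7 &&
python3 -m inch '[[0.0003,0,0,0,0,0],[0,0,0,0,0,0]]'>/dev/null; M 13.7
```

```text
t22.65 r107.4 lat-0.5 z25.3 push5.1 latF0.4 Fz0.6
t22.90 r107.2 lat-0.5 z25.3 push9.4 latF2.1 Fz1.0
t23.15 r107.1 lat-0.5 z25.3 push13.1 latF2.2 Fz1.9
t23.40 r107.0 lat-0.5 z25.2 push17.5 latF1.7 Fz1.8
t23.40 r107.0 lat-0.5 z25.2 push17.5 latF1.7 Fz1.8
t23.40 r107.0 lat-0.5 z25.2 push17.5 latF1.7 Fz1.8
t23.40 r107.0 lat-0.5 z25.2 push17.5 latF1.7 Fz1.8
t23.40 r107.0 lat-0.5 z25.2 push17.5 latF1.7 Fz1.8
```

Right is home (17.5 N at the stop). I'll retract, turn 90° and go to the front (-x) clip.

```bash
python3 -m inch '[[-0.01,0,0,0,0,0],[-0.02,0,0,0,0,0],[0,0,-0.03,0,0,-8],[0,0,-0.045,0,0,-10],[0,0,-0.045,0,0,-10],[0,0,-0.02,0,0,-10],[0,0,0,0,0,-10],[0,0,0,0,0,-10]]' >/dev/null
python3 -m inch '[[0,0,0,0,0,-10],[0,0,0,0,0,-10],[0,0,0,0,0,-10],[0,0,0,0,0,-2],[0,0,0,0,0,0]]' >/dev/null
python3 g.py F; python3 -c "
from h import *
delta([453.7,198.2,105],-0.095+np.pi)"
```

```text
t25.02 r0.8 lat135.3 z165.2 push0.4 latF0.3 Fz0.3
t 25.02 tcp [549.6  53.2 165.2] F [-0.4 -0.3  0.3] W [-0.02 -0.04  0.02] w 0.3 shift/turn [110.  134.7  60.2] [ 0.01 -0.01 -0.32]
```

```bash
M(){ python3 g.py F $1; }
python3 -m inch '[[0.02,0.02,0,0,0,-0.3],[0.03,0.037,0,0,0,0],[0.03,0.037,0,0,0,0],[0.02,0.027,0,0,0,0],[0.01,0.0135,0,0,0,0],[0,0,0.02,0,0,0],[0,0,0.03,0,0,0],[0,0,0.01,0,0,0]]' >/dev/null; M 8 &&
python3 -m inch '[[0,0,0.02,0,0,0],[0,0,0.015,0,0,0],[0,0,0.01,0,0,0]]' >/dev/null; M 8 &&
python3 -m inch '[[0,0,0.01,0,0,0],[0,0,0.01,0,0,0],[0,0,0.01,0,0,0],[0,0,0.004,0,0,0],[0,0,0.001,0,0,0]]'>/dev/null; M 8 &&
python3 -m inch '[[-0.003,0,0,0,0,0],[-0.004,0,0,0,0,0],[-0.004,0,0,0,0,0],[-0.002,0,0,0,0,0]]'>/dev/null; M 4
```

```text
t26.02 r111.5 lat1.4 z103.9 push-0.4 latF0.1 Fz0.1
t26.40 r110.7 lat0.8 z59.7 push0.2 latF-0.7 Fz0.7
t27.02 r111.2 lat0.7 z24.9 push0.8 latF0.1 Fz0.3
t27.52 r97.4 lat0.5 z25.3 push0.6 latF-0.6 Fz0.5
```

```bash
M(){ python3 g.py F $1; }
python3 -m inch '[[-0.001,0,0,0,0,0],[-0.001,0,0,0,0,0],[-0.001,0,0,0,0,0]]'>/dev/null; M 4 &&
python3 -m inch '[[-0.001,0,0,0,0,0],[-0.001,0,0,0,0,0]]'>/dev/null; M 4 &&
python3 -m inch '[[-0.001,0,0,0,0,0],[0,0,0,0,0,0]]'>/dev/null; M 4 &&
python3 -m inch '[[-0.001,0,0,0,0,0],[0,0,0,0,0,0]]'>/dev/null; M 4 &&
python3 -m inch '[[-0.001,0,0,0,0,0],[0,0,0,0,0,0]]'>/dev/null; M 4 &&
python3 -m inch '[[-0.001,0,0,0,0,0],[0,0,0,0,0,0]]'>/dev/null; M 4 &&
python3 -m inch '[[-0.001,0,0,0,0,0],[0,0,0,0,0,0]]'>/dev/null; M 4
```

```text
t27.90 r95.0 lat0.6 z25.2 push0.7 latF0.2 Fz-0.2
t28.15 r93.0 lat0.6 z25.2 push1.4 latF-1.4 Fz0.1
t28.40 r92.5 lat0.8 z25.0 push3.9 latF-1.0 Fz-0.1
t28.65 r91.6 lat0.9 z24.9 push4.8 latF-0.2 Fz-2.2
t28.65 r91.6 lat0.9 z24.9 push4.8 latF-0.2 Fz-2.2
t28.65 r91.6 lat0.9 z24.9 push4.8 latF-0.2 Fz-2.2
t28.65 r91.6 lat0.9 z24.9 push4.8 latF-0.2 Fz-2.2
```

```bash
M(){ python3 g.py F $1; }
python3 -m inch '[[-0.0007,0,0,0,0,0],[0,0,0,0,0,0]]'>/dev/null; M 14 &&
python3 -m inch '[[-0.0007,0,0,0,0,0],[0,0,0,0,0,0]]'>/dev/null; M 14 &&
python3 -m inch '[[-0.0007,0,0,0,0,0],[0,0,0,0,0,0]]'>/dev/null; M 14 &&
python3 -m inch '[[-0.0007,0,0,0,0,0],[0,0,0,0,0,0]]'>/dev/null; M 14 &&
python3 -m inch '[[-0.0007,0,0,0,0,0],[0,0,0,0,0,0]]'>/dev/null; M 14 &&
python3 -m inch '[[-0.0007,0,0,0,0,0],[0,0,0,0,0,0]]'>/dev/null; M 14 &&
python3 -m inch '[[-0.0007,0,0,0,0,0],[0,0,0,0,0,0]]'>/dev/null; M 14 &&
python3 -m inch '[[-0.0007,0,0,0,0,0],[0,0,0,0,0,0]]'>/dev/null; M 14
```

```text
t28.90 r89.4 lat0.3 z25.4 push0.5 latF1.0 Fz-0.8
t29.15 r88.5 lat0.2 z25.6 push-0.0 latF0.5 Fz0.2
t29.40 r88.6 lat0.5 z25.3 push-0.4 latF-0.1 Fz0.1
t29.65 r88.1 lat0.6 z25.2 push-0.1 latF0.4 Fz0.2
t29.90 r87.4 lat0.6 z25.2 push0.6 latF0.1 Fz-0.3
t30.15 r87.2 lat0.7 z25.1 push2.3 latF-1.4 Fz0.2
t30.40 r87.0 lat0.8 z25.0 push4.7 latF-1.0 Fz2.0
t30.65 r86.9 lat0.9 z24.9 push6.1 latF-1.7 Fz2.8
```

```bash
M(){ python3 g.py F $1; }
python3 -m inch '[[-0.0008,0,0,0,0,0],[0,0,0,0,0,0]]'>/dev/null; M 13.9 &&
python3 -m inch '[[-0.0008,0,0,0,0,0],[0,0,0,0,0,0]]'>/dev/null; M 13.9 &&
python3 -m inch '[[-0.0006,0,0,0,0,0],[0,0,0,0,0,0]]'>/dev/null; M 13.9 &&
python3 -m inch '[[-0.0005,0,0,0,0,0],[0,0,0,0,0,0]]'>/dev/null; M 13.9 &&
python3 -m inch '[[-0.0005,0,0,0,0,0],[0,0,0,0,0,0]]'>/dev/null; M 13.9 &&
python3 -m inch '[[-0.0005,0,0,0,0,0],[0,0,0,0,0,0]]'>/dev/null; M 13.9
```

```text
t30.90 r86.8 lat1.1 z24.7 push9.0 latF-1.6 Fz3.6
t31.15 r86.7 lat1.2 z24.6 push11.2 latF-2.6 Fz4.2
t31.40 r86.7 lat1.4 z24.4 push12.6 latF-3.6 Fz4.8
t31.65 r86.6 lat1.5 z24.3 push15.0 latF-3.1 Fz5.9
t31.65 r86.6 lat1.5 z24.3 push15.0 latF-3.1 Fz5.9
t31.65 r86.6 lat1.5 z24.3 push15.0 latF-3.1 Fz5.9
```

Front is home (15 N at the stop). I'll check clearance behind the box, then do the back clip.

```bash
python3 -c "
from h import *
for n in('top','side'):
    P=np.load(n+'P.npy').reshape(-1,3);m=(P[:,1]>80)&(P[:,1]<290)&(P[:,0]>660)&(P[:,0]<900)&(P[:,2]>25)
    q=P[m];
    for z0 in range(25,325,50):
        k=q[(q[:,2]>=z0)&(q[:,2]<z0+50)];print(n,z0,len(k),k[:,0].min().round() if len(k) else '')"
python3 -m inch '[[0.01,0,0,0,0,0],[0.02,0,0,0,0,0],[0,0,-0.03,0,0,0],[0,0,-0.045,0,0,0],[0,0,-0.045,0,0,0],[0,0,-0.02,0,0,0],[-0.02,0,0,0,0,0],[-0.04,0,0,0,0,0]]' >/dev/null
python3 -m inch '[[-0.045,0,0,0,0,0],[-0.045,0,0,0,0,0],[-0.035,0,0,0,0,0],[-0.02,0,0,0,0,0],[0,0,0,0,0,0]]' >/dev/null
python3 g.py B; python3 -c "
from h import *
delta([672.7,177.4,105],-0.095+np.pi)"
```

```text
top 25 0 
top 75 0 
top 125 156 737.0
top 175 3340 735.0
top 225 0 
top 275 0 
side 25 0 
side 75 0 
side 125 27 737.0
side 175 937 736.0
side 225 0 
side 275 0 
t33.27 r93.3 lat-0.6 z163.1 push0.0 latF0.8 Fz-0.3
t 33.27 tcp [656.1 178.3 163.1] F [ 0.1  0.8 -0.3] W [-0.04 -0.06  0.01] w 0.4 shift/turn [-16.7   0.6  58.1] [-0.04 -0.06  0.11]
```

```bash
M(){ python3 g.py B $1; }
python3 -m inch '[[-0.008,0,0,0,0,0],[-0.0075,0,0.0,0,0,0],[0,0,0.02,0,0,0],[0,0,0.03,0,0,0],[0,0,0.01,0,0,0],[0,0,0,0,0,0]]' >/dev/null; M 8 &&
python3 -m inch '[[0,0,0.02,0,0,0],[0,0,0.015,0,0,0],[0,0,0.008,0,0,0]]' >/dev/null; M 8 &&
python3 -m inch '[[0,0,0.01,0,0,0],[0,0,0.01,0,0,0],[0,0,0.01,0,0,0],[0,0,0.004,0,0,0],[0,0,0.001,0,0,0]]'>/dev/null; M 8 &&
python3 -m inch '[[0.003,0,0,0,0,0],[0.004,0,0,0,0,0],[0.003,0,0,0,0,0],[0.001,0,0,0,0,0]]'>/dev/null; M 4 &&
python3 -m inch '[[0.001,0,0,0,0,0],[0.001,0,0,0,0,0]]'>/dev/null; M 4 &&
python3 -m inch '[[0.001,0,0,0,0,0],[0.001,0,0,0,0,0]]'>/dev/null; M 4 &&
python3 -m inch '[[0.001,0,0,0,0,0],[0,0,0,0,0,0]]'>/dev/null; M 4 &&
python3 -m inch '[[0.001,0,0,0,0,0],[0,0,0,0,0,0]]'>/dev/null; M 4 &&
python3 -m inch '[[0.001,0,0,0,0,0],[0,0,0,0,0,0]]'>/dev/null; M 4
```

```text
t34.02 r107.0 lat-0.2 z104.1 push0.4 latF-0.6 Fz-1.0
t34.40 r107.2 lat-0.3 z60.8 push0.9 latF0.5 Fz0.3
t35.02 r107.7 lat-0.1 z26.9 push1.2 latF0.8 Fz-0.5
t35.52 r96.6 lat-0.0 z27.4 push0.7 latF1.3 Fz-0.3
t35.77 r94.8 lat-0.1 z27.2 push0.2 latF0.2 Fz0.1
t36.02 r92.8 lat-0.1 z27.2 push0.9 latF0.0 Fz-0.3
t36.27 r91.8 lat-0.1 z27.2 push0.0 latF-0.7 Fz0.3
t36.52 r91.4 lat-0.0 z27.4 push3.0 latF-0.4 Fz-1.5
t36.77 r90.7 lat0.1 z27.4 push5.3 latF-0.6 Fz-2.1
```

```bash
M(){ python3 g.py B $1; }
python3 -m inch '[[0.0007,0,0.001,0,0,0],[0,0,0,0,0,0]]'>/dev/null; M 14 &&
python3 -m inch '[[0.0007,0,0.0005,0,0,0],[0,0,0,0,0,0]]'>/dev/null; M 14 &&
python3 -m inch '[[0.0007,0,0,0,0,0],[0,0,0,0,0,0]]'>/dev/null; M 14 &&
python3 -m inch '[[0.0007,0,0,0,0,0],[0,0,0,0,0,0]]'>/dev/null; M 14 &&
python3 -m inch '[[0.0007,0,0,0,0,0],[0,0,0,0,0,0]]'>/dev/null; M 14 &&
python3 -m inch '[[0.0007,0,0,0,0,0],[0,0,0,0,0,0]]'>/dev/null; M 14 &&
python3 -m inch '[[0.0007,0,0,0,0,0],[0,0,0,0,0,0]]'>/dev/null; M 14 &&
python3 -m inch '[[0.0007,0,0,0,0,0],[0,0,0,0,0,0]]'>/dev/null; M 14
```

```text
t37.02 r89.1 lat-0.0 z26.2 push2.2 latF0.7 Fz0.1
t37.27 r87.3 lat-0.3 z25.2 push0.3 latF0.2 Fz-0.5
t37.52 r87.3 lat-0.1 z25.5 push0.4 latF0.5 Fz-0.2
t37.77 r87.0 lat-0.1 z25.7 push-0.2 latF0.5 Fz0.1
t38.02 r86.3 lat-0.1 z25.7 push-0.8 latF-0.8 Fz0.3
t38.27 r86.0 lat-0.0 z25.8 push2.2 latF-1.1 Fz-1.6
t38.52 r85.9 lat0.0 z25.9 push4.5 latF-1.0 Fz-1.9
t38.77 r85.8 lat0.1 z26.1 push6.7 latF-0.2 Fz-2.6
```

```bash
M(){ python3 g.py B $1; }
python3 -m inch '[[0.0008,0,0,0,0,0],[0,0,0,0,0,0]]'>/dev/null; M 13.9 &&
python3 -m inch '[[0.0008,0,0,0,0,0],[0,0,0,0,0,0]]'>/dev/null; M 13.9 &&
python3 -m inch '[[0.0006,0,0,0,0,0],[0,0,0,0,0,0]]'>/dev/null; M 13.9 &&
python3 -m inch '[[0.0005,0,0,0,0,0],[0,0,0,0,0,0]]'>/dev/null; M 13.9 &&
python3 -m inch '[[0.0005,0,0,0,0,0],[0,0,0,0,0,0]]'>/dev/null; M 13.9 &&
python3 -m inch '[[0.0005,0,0,0,0,0],[0,0,0,0,0,0]]'>/dev/null; M 13.9
```

```text
t39.02 r85.8 lat0.2 z26.3 push9.6 latF-0.6 Fz-4.0
t39.27 r85.8 lat0.2 z26.5 push11.2 latF-1.2 Fz-5.1
t39.52 r85.7 lat0.3 z26.6 push12.7 latF-2.0 Fz-5.2
t39.77 r85.7 lat0.3 z26.7 push13.8 latF-0.9 Fz-6.1
t40.02 r85.7 lat0.4 z26.8 push17.1 latF-1.6 Fz-6.8
t40.02 r85.7 lat0.4 z26.8 push17.1 latF-1.6 Fz-6.8
```

Back is home (17 N). I'll retreat clear and look from both cameras.

```bash
python3 -m inch '[[-0.008,0,0,0,0,0],[-0.016,0,0,0,0,0],[0,0,-0.03,0,0,0],[0,0,-0.045,0,0,0],[0,0,-0.045,0,0,0],[0,0,-0.045,0,0,0],[0,-0.03,-0.02,0,0,0],[0.01,-0.05,0,0,0,0]]' >/dev/null
python3 -m inch '[[0.02,-0.05,0,0,0,0],[0.02,-0.05,0,0,0,0],[0.02,-0.05,0,0,0,0],[0.02,-0.05,0,0,0,0],[0.01,-0.03,0,0,0,0],[0,0,0,0,0,0]]'
python3 - <<'E'
from h import *
o=[];l=[563.2,187.8,-.095]
for n,c,f in(('top',(180,130,270,215),4),('side',(175,140,285,240),4)):
    i,d=bot.grab_frame(n);P=cloud(n,d)
    c_,s_=np.cos(l[2]),np.sin(l[2]);q=P-[l[0],l[1],0];xl=q[...,0]*c_+q[...,1]*s_;yl=-q[...,0]*s_+q[...,1]*c_
    m=(abs(xl)<52)&(abs(yl)<72)&((abs(xl)>20)|(abs(yl)>45))&(P[...,2]>55)
    A=np.c_[xl[m],yl[m],np.ones(m.sum())];k=np.linalg.lstsq(A,P[m][:,2],rcond=None)[0]
    print(n,"tilt",(k[0]*117).round(2),(k[1]*157).round(2),"z",k[2].round(1))
    o.append(overlay(n,i,[],c,f))
h=max(a.shape[0] for a in o);cv2.imwrite('pics/end.png',np.hstack([np.pad(a,((0,h-a.shape[0]),(0,0),(0,0))) for a in o]))
E
```

```text
time_s: 41.78
tcp_pos: [539.0, -123.5, 210.9]
orientation: [-0.0, 0.048, 0.999, 0.0]
force: [-0.1, -0.4, 0.2]
grip_width: -0.1
finger_force: 0.0
top tilt 0.58 -0.39 z 73.5
side tilt 0.49 -1.55 z 74.0
```

View pics/end.png

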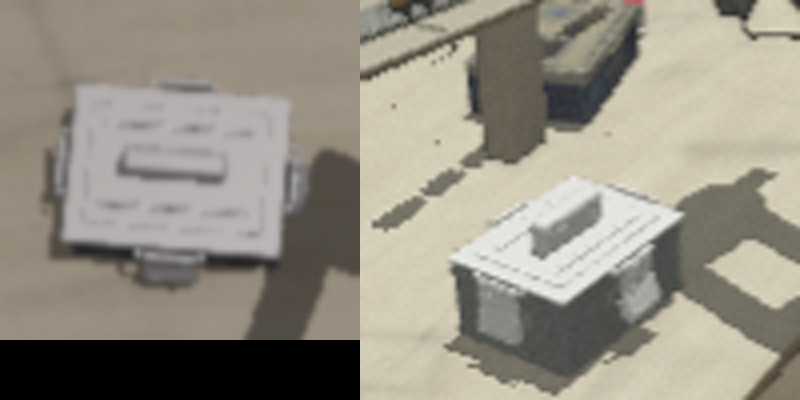

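All four flaps hang shut and the lid lies level. In the top view, none stands out beyond the plate at (185,85), (62,160), (170,270) or (295,185).

```bash
python3 -c "
from cell import bot
print(bot.finish_job())"
```

```text
the job is handed in; nothing more can be done
None
```

The box is closed and the job handed in at about 42 s: the lid sits level on the seal, and all four clips snapped, were pressed home at 14.4 to 17.5 N measured, and stayed shut after the arm backed off.

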